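# Hold a spread circlip at the groove of a mixer's axle stub

## Task

Take the circlip pliers out of their rack by the red handles, squeeze them fully so that the brass circlip on their tips is spread, and bring the spread clip from above over the axle stub of the beige drive unit, gently down to the middle of the dark groove, centred around the stub. Finish while holding it there: handles still squeezed, clip spread, level and in the air around the groove, carried by the gripper alone and not leaning on the stub. Do not force the clip against the drive unit and leave the two jars and the tip box alone.

Things in the scene. Friction and masses are not known exactly. Their poses are not given: they have to be found in the camera images.
- pliers_grip (a point): Circlip pliers, 160 g, upright in the blue rack. Point midway between the two red handles at the height to squeeze them, 147 mm above the table at the start. z up, y from handle to handle (squeeze direction), x along the steel cross bar (116 x 14 x 10 mm, underside 75 mm below this point) that rests in the rack's notches. They lift straight up out of the rack.
- handle_left (a joint): Turn of the left red handle (rad): 0 relaxed, 0.11 at its stop; the right one mirrors it. Handles are 18 mm wide in x, reach from 34 mm below to 29 mm above pliers_grip and measure there 55 mm over the outer faces relaxed, 40 mm at the stop. A spring opens them: about 5 N each to start, 11 N to reach the stop; 40 to 60 N holds well and does no harm.
- clip (a point): Centre of the level brass circlip fixed on the pliers' tips, 125 mm straight below pliers_grip, same axes. 2.5 mm thick, 48 mm across; bore 37 mm round when fully spread, only 25 mm across y relaxed (too narrow for the stub). Lugs and jaws on its -x side, 25 mm from the centre, reach 5 mm below it. The space above the clip is free up to the cross bar, 50 mm higher.
- clip_left (a joint): How far the left half of the clip has moved outwards (m): 0 relaxed, 0.006 fully spread with the handles at their stop; the right half mirrors it.
- rack: Fixed blue rack, left or right of the drive unit. Base 130 x 80 x 10 mm, origin under its centre; two uprights at x = -46 and +46 mm, 10 mm thick, 36 mm wide, with 18 mm wide notches open at the top: floor 72 mm, prong tops 82 mm above the table. The clip hangs between the uprights, 22 mm above the table.
- groove (a point): Centre of the dark groove in the upright steel axle stub on the fixed beige drive unit (150 x 130 mm, 64 mm high), 92.5 mm above the table, z along the stub. Groove 9 mm high, 23 mm diameter; above it a 28 mm land up to the stub's top, 19 mm above this point; below it a 38 mm shoulder from 4.5 mm below this point, and a 68 mm flange 22.5 mm below.
- canister: Loose stainless jar with white cap, 52 mm diameter, 120 mm high, origin under its centre; leave alone.
- orange_jar: Loose small white jar with orange cap, 44 mm diameter, 75 mm high, origin under its centre; leave alone.
- tip_box: Loose pink pipette-tip box, 112 x 77 x 57 mm, origin under its centre; leave alone.
Mind the look-alikes: they are no part of the job. What is shaped like the part that bears pliers_grip but green is not meant. There is more than one size of the rack; the job needs the larger.

How it is judged:
By the outcome, as a careful person would: the job done as asked, in the order asked, and still so for the second after the job is handed in, while the arm keeps its last pose, push and grip.
It also fails if it takes over 51 s, if anything falls off the work surface, if the arm or the gripper's body presses on something with over 40 N, if the wrist force passes 120 N, or if a joint passes its speed limit or range.

## Robot

A 6-joint arm with a two-finger parallel gripper is mounted at the origin on the work surface. World frame = base frame: x ahead of the robot, y to its left, z up, the work surface at z = 0. Lengths are in m, angles in rad, forces in N, time in s.
With the tool pointing down it reaches from about 0.275 to 0.825 m from the base axis. Payload 4.9 kg.
Tool frame: the origin (TCP) lies midway between the tips of the shut fingers; the grasp point (between the pads) lies 19 mm behind it (bot.grip_depth is the distance from the TCP to the grasp point, in m); y points along the fingers, x is the direction in which the jaws open and shut, and the axes are right-handed (so a half turn about y gives the same grasp; the last joint's range is limited). The gripper opens to 85 mm and grips with 20 to 120 N. Pads are 22 mm wide; open, the fingers measure 114 mm over their backs; the gripper's body (76 mm by 85 mm) begins 54 mm behind the grasp point. The pads swing forward as they close: fully open they stand 13 mm farther back than shut.
Start: joints at [1.034, 0.326, -0.193, 1.052, 0, 1.437], TCP at [0.216, 0.506, 0.231] pointing down, gripper open.
Joint ranges: [-2.65, 2.65], [-0.97, 1.79], [-1.3, 1.35], [-1.93, 2.1], [-1.47, 1.37], [-3.14, 3.14]. Speed limits (rad/s): [2.57, 2.57, 3.14, 3.14, 3.14, 3.14].

## Interface

Orientations are given as a unit quaternion [w, x, y, z].
In Python, from cell import bot gives the robot as it stands. Calls block until the motion is done:
- bot.move_pose(position, orientation): joint-space move of the TCP to a pose.
- bot.move_linear(position, speed=0.15, rotation=None, until_force=None): straight line of the TCP; rotation=None keeps the orientation; speed is the mean speed in m/s. With until_force (N) it stops when the force on the tool has changed by that much, and returns True; else False.
- bot.goto_joints(angles): joint-space move.
- bot.set_gripper(opening, grasp_force=None): opening from 0.0 (shut) to 1.0 (fully open); grasp_force is the grip in N (None keeps the last); returns when the fingers have stopped.
- bot.wait(seconds).
- bot.solve_ik(position, orientation): joint angles nearest the present ones, or None.
- bot.camera(name): name is "scene" or "top" or "wrist"; returns the picture (480x640x3 uint8, red, green, blue); there is no depth.
- bot.calibration(name): a dict with "mtx" (3x3 intrinsics, pixels), "k1" (the pictures are not rectified: a ray, as slopes to the right and down, at radius r is drawn at 1 + k1 r^2 times it, then the intrinsics apply), "extrinsics" (4x4, takes a point from world to camera coordinates); the wrist camera has in their place "hand_eye" (4x4, takes a point from camera to tool coordinates, whose origin is the TCP and whose axes are the tool frame's). Camera axes: x right, y down, z forward; pixel columns grow to the right and rows downward; lengths in m; the calibration is good to about 2 mm. A picture is of the moment at which its call begins: read the wrist's pose just before it. calibration takes no time and is no camera call.
A pose or a line that the arm cannot do raises bot.PlanningError and nothing moves.
- bot.close_job(): hands the job in, once; it reports no verdict.
Trained networks look in the newest picture that a camera, given by its name, has taken for a name from the list of things; names that differ only in an ending like _2 or _b are one class to them, and where a whole thing is asked for, a point or a joint stands for the part that bears it (a point fixed in the world has none). Each returns a list of dicts, best first, with "confidence" (0 to 1); they miss things now and then, are a little off and sometimes report something else, mostly with a low value. They report only what shows in the picture. A call takes as long as a camera call. They do not tell look-alikes from the thing itself.
- bot.search_frame(camera, thing): "bbox" ([left, top, width, height] in pixels, round what is visible of it).
Readings, each from a call of its own:
- bot.read_clock(): time.
- bot.read_joint_positions(): joint angles.
- bot.read_joint_vel(): joint speeds.
- bot.read_joint_efforts(): joint torques, N m.
- bot.read_position(): TCP position.
- bot.read_tool_rot(): TCP orientation.
- bot.read_ft_force(): force on the tool from outside, world axes, zero at the start.
- bot.read_moment(): the same for the moment, N m.
- bot.read_gripper_width(): opening from 0.0 (shut) to 1.0 (fully open).
Only numpy, scipy, OpenCV 4.12 (cv2) and the standard library are available. Lean on these libraries where they do the work, as an engineer would, in place of code of your own. Each camera call takes 0.05 s, during which the arm holds its last target. There are 200 camera calls.

## Working session

There is one attempt and no reset: what is moved stays moved. The work goes in short steps, each a Python script; the robot and the scene stay as the last script left them, time stands still between calls to the robot, and variables do not carry over. Pictures are saved under pics/ and viewed, about 8 in all and at most 12, crops included, and the job is handed in when it is done.

```bash
ls; mkdir -p pics; cat > h.py <<'E'
import numpy as np, cv2
from cell import bot
from scipy.spatial.transform import Rotation as R
def rot(q): return R.from_quat([q[1],q[2],q[3],q[0]])
def shot(cam,fn):
    p=None
    if cam=='wrist': p=(np.array(bot.read_position()),bot.read_tool_rot())
    im=bot.camera(cam); cv2.imwrite('pics/'+fn,cv2.cvtColor(im,cv2.COLOR_RGB2BGR)); return im,p
def ext(cam,pose=None):
    c=bot.calibration(cam)
    if cam=='wrist':
        T=np.eye(4);T[:3,:3]=rot(pose[1]).as_matrix();T[:3,3]=pose[0]
        E=np.linalg.inv(T@np.array(c['hand_eye']))
    else: E=np.array(c['extrinsics'])
    return np.array(c['mtx']),c['k1'],E
def px2plane(cam,uv,z,pose=None):
    K,k1,E=ext(cam,pose)
    n=cv2.undistortPoints(np.array(uv,float).reshape(-1,1,2),K,np.array([k1,0,0,0.])).reshape(-1,2)
    d=np.c_[n,np.ones(len(n))]@E[:3,:3]; o=-E[:3,:3].T@E[:3,3]
    return o+d*((z-o[2])/d[:,2])[:,None]
def proj(cam,P,pose=None):
    K,k1,E=ext(cam,pose)
    return cv2.projectPoints(np.array(P,float).reshape(-1,1,3),cv2.Rodrigues(E[:3,:3])[0],E[:3,3],K,np.array([k1,0,0,0.]))[0].reshape(-1,2)
E
python3 - <<'E'
from h import *
for c in ('scene','top'):
    im,_=shot(c,c+'0.png')
    K,k1,Ex=ext(c); print(c,(-Ex[:3,:3].T@Ex[:3,3]).round(3),K.round(0).tolist(),k1)
    for t in ('pliers_grip','rack','groove','canister','orange_jar','tip_box','clip'):
        try: print(t,[(round(d['confidence'],2),[round(x) for x in d['bbox']]) for d in bot.search_frame(c,t)])
        except Exception as e: print(t,repr(e)[:100])
print(bot.read_clock(),bot.read_tool_rot(),bot.calibration('wrist'))
E
```

```text
pics
scene [ 1.162 -0.128  0.967] [[515.0, 0.0, 323.0], [0.0, 515.0, 239.0], [0.0, 0.0, 1.0]] -0.0627060549221356
pliers_grip [(0.67, [500, 230, 49, 71]), (0.64, [392, 170, 49, 59]), (0.6, [438, 220, 38, 60])]
rack [(0.9, [369, 240, 29, 43]), (0.65, [422, 237, 49, 63])]
groove [(0.7, [199, 217, 70, 78])]
canister [(0.65, [353, 286, 27, 48])]
orange_jar [(0.95, [340, 202, 20, 32])]
tip_box [(0.59, [336, 201, 22, 36]), (0.55, [97, 250, 44, 63])]
clip [(0.91, [496, 232, 54, 66]), (0.8, [396, 170, 46, 59]), (0.65, [441, 219, 34, 58])]
top [ 0.488 -0.065  1.321] [[578.0, 0.0, 313.0], [0.0, 578.0, 233.0], [0.0, 0.0, 1.0]] 0.03563496680224227
pliers_grip [(0.89, [155, 185, 40, 55]), (0.89, [90, 179, 52, 64]), (0.71, [162, 275, 56, 60])]
rack [(0.93, [238, 219, 22, 41]), (0.92, [169, 189, 40, 56])]
groove [(0.89, [357, 220, 74, 85])]
canister [(0.91, [268, 162, 24, 29]), (0.16, [158, 211, 19, 8])]
orange_jar [(0.65, [266, 276, 20, 21])]
tip_box [(0.94, [484, 223, 44, 55])]
clip [(0.93, [88, 176, 56, 69]), (0.6, [159, 272, 60, 65]), (0.57, [156, 190, 41, 52])]
0.8 [ 0.58991448 -0.58990026 -0.38991913  0.38984826] {'mtx': array([[358.0113311 ,   0.        , 320.73359099],
       [  0.        , 358.0113311 , 235.83608783],
       [  0.        ,   0.        ,   1.        ]]), 'k1': 0.01636061880817402, 'hand_eye': array([[ 9.99999965e-01, -1.55509764e-04,  2.13418042e-04,
         7.96382416e-04],
       [-2.48569973e-04, -2.81567755e-01,  9.59541316e-01,
        -1.41673450e-01],
       [-8.91264050e-05, -9.59541336e-01, -2.81567783e-01,
         7.27457596e-02],
       [ 0.00000000e+00,  0.00000000e+00,  0.00000000e+00,
         1.00000000e+00]])}
```

View pics/scene0.png

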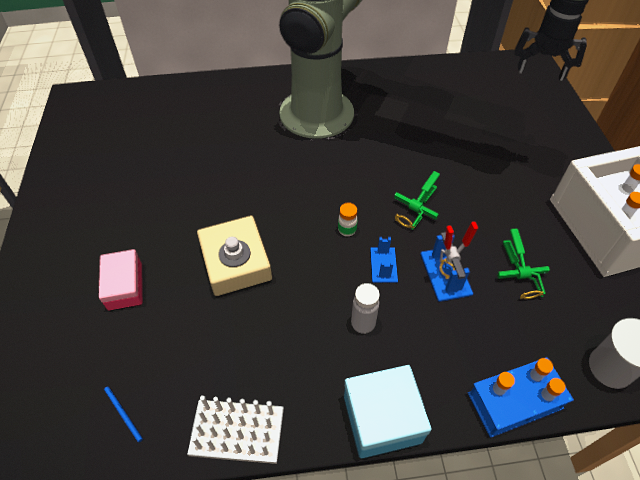

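View pics/top0.png

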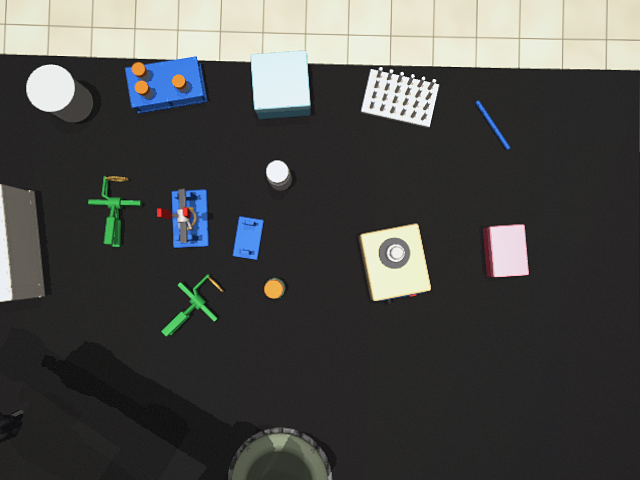

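The red pliers stand in the larger rack at top (≈185,215), scene (≈450,260), and the stub is at top (395,253), scene (233,245). I'll localise them by segmentation.

```bash
python3 - <<'E'
from h import *
for c,box in (('top',(150,180,60,75)),('scene',(410,210,80,95))):
    im=cv2.cvtColor(cv2.imread(f'pics/{c}0.png'),cv2.COLOR_BGR2RGB).astype(int)
    x,y,w,h=box; s=im[y:y+h,x:x+w]
    m=((s[...,0]>120)&(s[...,1]<60)&(s[...,2]<60)).astype('uint8')
    n,_,st,ce=cv2.connectedComponentsWithStats(m)
    print(c,[(st[i].tolist(),(ce[i]+[x,y]).round(1).tolist()) for i in range(1,n) if st[i][4]>5])
im=cv2.cvtColor(cv2.imread('pics/top0.png'),cv2.COLOR_BGR2RGB).astype(int)
# drive unit top
m=((im[...,0]>200)&(im[...,1]>180)&(im[...,2]<190)&(im[...,2]>110)).astype('uint8');m[:200]=0;m[320:]=0;m[:,:340]=0;m[:,440:]=0
pts=np.argwhere(m)[:,::-1].astype('float32')
P=px2plane('top',pts,0.064)[:,:2].astype('float32'); print('unit',cv2.minAreaRect(P*1000))
# rack base
m=((im[...,2]>130)&(im[...,0]<60)&(im[...,1]<130)).astype('uint8');m[:185]=0;m[255:]=0;m[:,:165]=0;m[:,215:]=0
pts=np.argwhere(m)[:,::-1].astype('float32')
P=px2plane('top',pts,0.01)[:,:2].astype('float32'); print('rack',cv2.minAreaRect(P*1000))
a=cv2.imread('pics/top0.png')[175:265,145:225]; b=cv2.imread('pics/top0.png')[210:310,350:440]
c=cv2.imread('pics/scene0.png')[205:305,405:485]
f=lambda q:cv2.resize(q,(260*1,300),interpolation=cv2.INTER_CUBIC)
cv2.imwrite('pics/crop.png',np.hstack([cv2.resize(q,None,fx=480/q.shape[0],fy=480/q.shape[0],interpolation=cv2.INTER_CUBIC)[:, :400] for q in (a,c)]))
# stub
g=cv2.cvtColor(b,cv2.COLOR_BGR2GRAY)
print('stub top', px2plane('top',[[396,253]],.1115), 'scene',px2plane('scene',[[233,243]],.1115))
E
```

```text
top [([33, 27, 5, 9, 28], [185.5, 211.1]), ([7, 28, 5, 9, 39], [158.9, 211.9])]
scene [([61, 11, 7, 8, 37], [474.2, 224.6]), ([37, 15, 7, 24, 72], [449.8, 233.9]), ([55, 20, 11, 16, 53], [470.1, 237.2])]
unit ((493.3056945800781, -238.45175170898438), (146.8112335205078, 126.700927734375), 12.495065689086914)
rack ((580.354248046875, 224.18482971191406), (130.0987548828125, 79.70880889892578), 4.283762454986572)
stub top [[ 0.51154293 -0.23263046  0.1115    ]] scene [[ 0.52127635 -0.23309616  0.1115    ]]
```

View pics/crop.png

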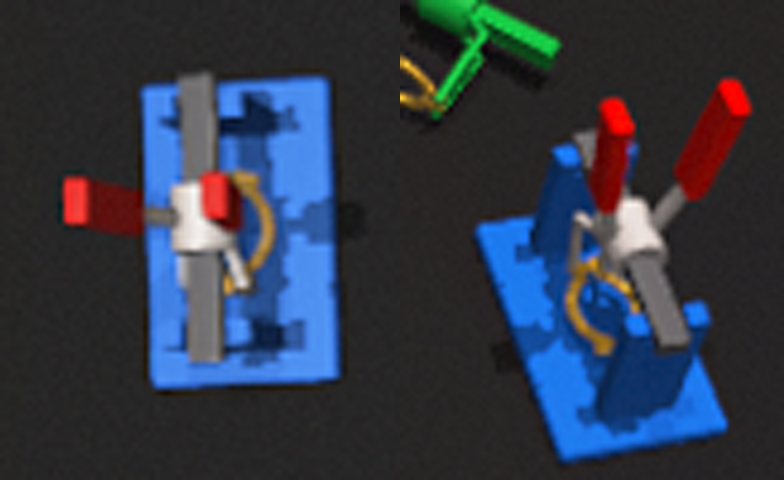

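```bash
cat >> h.py <<'E'
def quat(yaw,flip):
    # tool y down, tool x = +-pliers y
    s=-1 if flip else 1
    x=s*np.array([-np.sin(yaw),np.cos(yaw),0]); y=np.array([0,0,-1.]); z=np.cross(x,y)
    q=R.from_matrix(np.c_[x,y,z]).as_quat(); return [q[3],q[0],q[1],q[2]]
E
python3 - <<'E'
from h import *
print(px2plane('top',[[185.5,211.1],[158.9,211.9]],.172).round(4))
yaw=np.radians(4.28)
for f in (0,1):
    for p in ([.579,.224,.27],[.579,.224,.128],[.511,-.233,.35],[.511,-.233,.2]):
        j=bot.solve_ik(p,quat(yaw,f)); print(f,p,None if j is None else np.round(j,2))
f=0 if bot.solve_ik([.579,.224,.27],quat(yaw,0)) is not None and abs(bot.solve_ik([.579,.224,.27],quat(yaw,0))[5])<2 else 1
bot.move_pose([.579,.224,.28],quat(yaw,f))
im,p=shot('wrist','w1.png'); print(f,p,bot.read_clock())
E
```

```text
[[0.5826 0.1969 0.172 ]
 [0.5796 0.2497 0.172 ]]
0 [0.579, 0.224, 0.27] [0.25 0.44 0.08 1.21 0.   0.18]
0 [0.579, 0.224, 0.128] [ 0.25  0.54 -0.14  0.89  0.    0.18]
0 [0.511, -0.233, 0.35] [-0.56  0.3   0.07  1.34  0.   -0.63]
0 [0.511, -0.233, 0.2] [-0.56  0.37 -0.21  0.99  0.   -0.63]
1 [0.579, 0.224, 0.27] [ 0.25  0.44  0.08  1.21  0.   -2.97]
1 [0.579, 0.224, 0.128] [ 0.25  0.54 -0.14  0.89  0.   -2.97]
1 [0.511, -0.233, 0.35] [-0.56  0.3   0.07  1.34  0.    2.51]
1 [0.511, -0.233, 0.2] [-0.56  0.37 -0.21  0.99  0.    2.51]
0 (array([0.57847278, 0.22481496, 0.27993434]), array([ 0.48086328, -0.48054694, -0.51855904,  0.51859587])) 2.5417
```

View pics/w1.png

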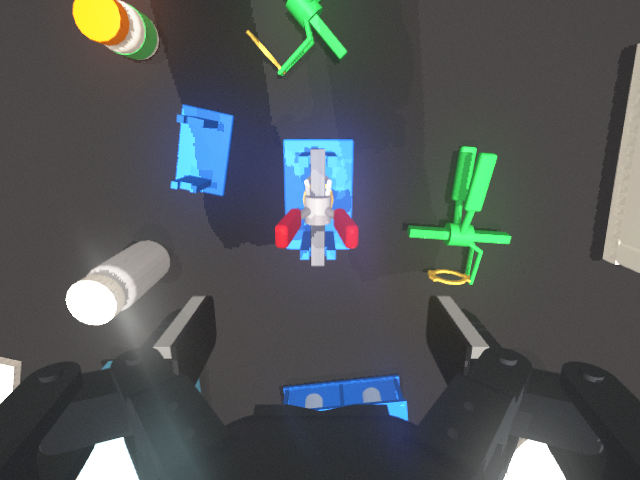

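Wrist view: red handles at (288,230) and (346,230), cross bar from (317,150) to (317,265), lugs on the robot side; all consistent with yaw ≈ 4°. Next I measure the bar and handles.

```bash
python3 - <<'E'
from h import *
pose=(np.array(bot.read_position()),bot.read_tool_rot())
im=cv2.cvtColor(cv2.imread('pics/w1.png'),cv2.COLOR_BGR2RGB).astype(int)
s=im[140:280,270:370]
red=((s[...,0]>110)&(s[...,1]<70)&(s[...,2]<80)).astype('uint8')
n,_,st,ce=cv2.connectedComponentsWithStats(red)
for i in range(1,n):
    if st[i][4]>20: print('red',st[i]+[270,140,0,0,0],ce[i]+[270,140])
gray=((s.max(2)-s.min(2)<25)&(s.min(2)>90)).astype('uint8')
pts=np.argwhere(gray)[:,::-1]+[270,140]
P=px2plane('wrist',pts,.082,pose)[:,:2]
yaw=np.radians(4.28); ux=np.array([np.cos(yaw),np.sin(yaw)]); uy=np.array([-ux[1],ux[0]])
a=P@ux;b=P@uy; c=np.array([.579,.224]); a-=c@ux;b-=c@uy
for lo in np.arange(-.07,.07,.01):
    k=(a>=lo)&(a<lo+.01)
    if k.sum(): print(round(lo,3),k.sum(),(np.array([b[k].min(),b[k].max(),np.median(b[k])])*1000).round(1))
print('a range',a.min(),a.max())
# predictions of handle top corners for grip at c+(0,0)
for off in (0,):
  for sy in (1,-1):
    Q=[]
    for dx in (-.009,.009):
      for z,y in ((.176,.0275+.003),(.113,.0275-.003)):
        g=c+ux*dx+uy*sy*y; Q.append([*g,z])
    print(proj('wrist',Q,pose).round(1).tolist())
E
```

```text
red [275 219  19  29 292] [282.3630137  235.94178082]
-0.06 98 [-6.7  5.4 -0.7]
-0.05 154 [-6.8  5.4 -0.7]
-0.04 166 [-9.7  8.3 -0.7]
-0.03 242 [-13.5  11.2  -1.2]
-0.02 252 [-14.6  13.1  -0.2]
-0.01 289 [-14.7  13.2  -1.2]
0.0 308 [-16.8  14.3  -1.2]
0.01 171 [-12.9  10.5  -1.2]
0.02 114 [-7.2  4.7 -1.2]
0.03 128 [-7.3  4.7 -1.3]
0.04 113 [-7.3  5.8 -1.3]
0.05 126 [-7.4  5.8 -0.8]
a range -0.05571357337360472 0.058706763793822114
[[360.5, 224.7], [346.0, 206.6], [359.7, 248.8], [345.5, 226.4]]
[[274.4, 224.6], [290.1, 206.5], [275.3, 248.7], [290.6, 226.4]]
```

```bash
python3 - <<'E'
from h import *
q=quat(np.radians(4.28),0)
bot.move_linear([.5806,.2233,.20],.15,q)
bot.set_gripper(1.0,20)
print('hit',bot.move_linear([.5806,.2233,.125],.08,q,until_force=8), bot.read_position(), bot.read_ft_force())
bot.set_gripper(0.0,20); print(bot.read_gripper_width(),bot.read_ft_force(),bot.read_moment())
bot.set_gripper(0.0,50); bot.wait(.2); print(bot.read_gripper_width(),bot.read_ft_force(),bot.read_clock())
shot('wrist','w2.png')
E
```

```text
hit False [0.58107964 0.22341807 0.12559275] [-0.05740229  0.2022734  -0.08169588]
0.4609714042656706 [-1.62640233 -1.84448444  8.47409288] [-0.59610057  0.12232685 -0.02390034]
0.43826304552788686 [-1.2505953  -2.7691417  10.21252331] 5.4417
```

View pics/w2.png

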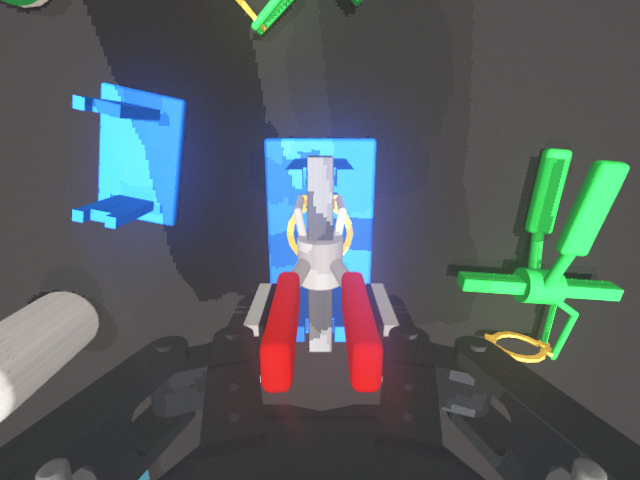

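```bash
python3 - <<'E'
from h import *
q=quat(np.radians(4.28),0)
bot.move_linear([.5806,.2233,.15],.05,q); print(bot.read_ft_force(),bot.read_gripper_width())
bot.move_linear([.5806,.2233,.33],.12,q); print(bot.read_ft_force(),bot.read_moment())
shot('wrist','w3.png')
bot.move_linear([.59,-.233,.33],.2,q); bot.wait(.2)
im,p=shot('wrist','w4.png'); print(p,bot.read_clock())
a=cv2.imread('pics/w3.png')[100:420,200:440];b=cv2.imread('pics/w4.png')[100:420,150:490]
cv2.imwrite('pics/w34.png',np.hstack([a,b]))
E
```

```text
[-0.10337712  0.99286485 -1.53215659] 0.4410908968590771
[-0.15178061  0.4963264  -2.09345182] [ 0.02478688 -0.00135161 -0.02266206]
(array([ 0.59010537, -0.23251828,  0.33012791]), array([-0.48074918,  0.48083266,  0.51852087, -0.51847496])) 10.525
```

View pics/w34.png

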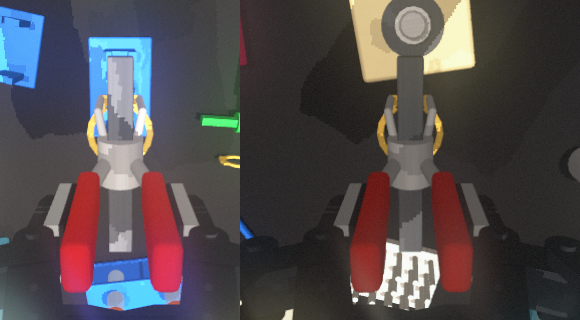

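Lifted cleanly, handles shut and parallel; the clip ring is visible at w4 ≈ (320,235) and the stub top at ≈ (323,125). Now I measure both numerically.

```bash
cat >> h.py <<'E'
from scipy.optimize import least_squares
def gold(im,pose,z,rect=(230,150,170,150)):
    x,y,w,h=rect; s=im[y:y+h,x:x+w].astype(int)
    m=((s[...,0]>90)&(s[...,0]-s[...,2]>60)&(s[...,1]>0.5*s[...,0])&(s[...,2]<0.45*s[...,0]))
    pts=np.argwhere(m)[:,::-1]+[x,y]
    return px2plane('wrist',pts,z,pose)[:,:2],pts
def ring(P,r=.02125,c0=None):
    # annulus mid radius: robust fit of centre
    c0=P.mean(0) if c0 is None else c0
    f=least_squares(lambda c:np.hypot(*(P-c).T)-r,c0,loss='soft_l1',f_scale=.002)
    d=np.hypot(*(P-f.x).T); return f.x,np.percentile(d,[2,50,98])
E
cat > m.py <<'E'
from h import *
import sys
im=cv2.cvtColor(cv2.imread('pics/w4.png'),cv2.COLOR_BGR2RGB)
q=quat(np.radians(4.28),0); pose=(np.array([ 0.59010537, -0.23251828,  0.33012791]), np.array([-0.48074918,  0.48083266,  0.51852087, -0.51847496]))
P,pts=gold(im,pose,pose[0][2]-.1036)
print(len(P),pts.min(0),pts.max(0)); c,d=ring(P); print('clip rel TCP mm',(c-pose[0][:2])*1000,d*1000)
T=pose[0]+[0,0,-.1036]; print('expected clip px',proj('wrist',[T,T+[0,.024,0],T-[0,.024,0]],pose))
g=cv2.cvtColor(im,cv2.COLOR_RGB2GRAY)
print(g[125,285:362:2]); print(g[88:160:2,323]); print(im[125,323],im[125,300])
E
python3 m.py
```

```text
559 [287 195] [352 254]
clip rel TCP mm [-3.44554996  0.26808947] [18.58799581 21.63832651 27.18503398]
expected clip px [[318.94071277 236.14653288]
 [352.38753317 238.56117734]
 [285.35443293 233.72194738]]
[178 178 179 115  92  91  93 100 100  92 171 182 142 153 166 165 168 168
 168 172 173 169 167 170 169 138 137 176  98  94  98  93  96  96  94 239
 242 242 243]
[180 178  94  93  94  96  95  95  96 164 184 149 153 173 171 171 165 168
 168 171 165 170 164 169 167 125 137 179 114  91  92  91  93  90  75  89]
[179 171 161] [103 100  96]
```

```bash
cat >> h.py <<'E'
def circ_edges(im,pose,uv0,z,r,n=72,win=3.0,sgn=None):
    """refine centre (world xy) of circle radius r at height z by radial gradient edges"""
    g=cv2.GaussianBlur(cv2.cvtColor(im,cv2.COLOR_RGB2GRAY),(3,3),.6).astype(np.float32)
    c=px2plane('wrist',[uv0],z,pose)[0,:2]; th=np.linspace(0,2*np.pi,n,endpoint=False)
    for it in range(6):
        w=(.005 if it<3 else .0025); rr=np.arange(r-w,r+w,.0003)
        Q=np.stack([c[0]+rr[:,None]*np.cos(th),c[1]+rr[:,None]*np.sin(th),np.full((len(rr),n),z)],-1)
        uv=proj('wrist',Q.reshape(-1,3),pose).astype(np.float32).reshape(len(rr),n,2)
        v=cv2.remap(g,uv[...,0],uv[...,1],cv2.INTER_LINEAR); d=np.gradient(v,axis=0)
        d=-d if sgn is not None and sgn<0 else d
        k=d.argmax(0); ok=d[k,np.arange(n)]>.5*np.median(d[k,np.arange(n)])
        P=c+np.c_[rr[k]*np.cos(th),rr[k]*np.sin(th)]; P=P[ok]
        f=least_squares(lambda p:np.hypot(P[:,0]-p[0],P[:,1]-p[1])-p[2],[*c,r],loss='soft_l1',f_scale=.0007); c=f.x[:2]
    return c,f.x[2],np.median(np.abs(f.fun)),ok.sum()
def clip_edges(P,pts,pose,z):
    """outer ring edge: left/right extreme gold px per row -> circle r=24"""
    E=[]
    for v in np.unique(pts[:,1]):
        u=pts[pts[:,1]==v,0]
        E+= [[u.min()-.5,v],[u.max()+.5,v]]
    E=np.array(E); W=px2plane('wrist',E,z,pose)[:,:2]
    f=least_squares(lambda c:np.hypot(*(W-c).T)-.024,P.mean(0),loss='cauchy',f_scale=.0006)
    return f.x,np.round(np.hypot(*(W-f.x).T)*1000,1),E
E
cat >> m.py <<'E'
for z,r,s in ((.088,.019,-1),(.070,.034,1),(.1115,.014,-1)):
    print(z,circ_edges(im,pose,[323,124.5],z,r,sgn=s))
c,d,E=clip_edges(P,pts,pose,pose[0][2]-.1036); print('clip rel TCP',(c-pose[0][:2])*1000); print(np.c_[E[::2,1],E[::2,0],E[1::2,0],d[::2],d[1::2]].tolist()[::3])
print(bot.read_position(),bot.read_tool_rot())
E
python3 m.py | tail -5
```

```text
0.07 (array([ 0.51244579, -0.23540516]), np.float64(0.033759965641682675), np.float64(0.00015569597709868405), np.int64(63))
0.1115 (array([ 0.51328429, -0.2390513 ]), np.float64(0.014307659028467874), np.float64(0.0006736934481709166), np.int64(72))
clip rel TCP [-2.6982943   0.29306292]
[[195.0, 302.5, 336.5, 29.4, 29.4], [198.0, 304.5, 335.5, 27.0, 27.2], [201.0, 303.5, 335.5, 25.4, 25.3], [204.0, 303.5, 335.5, 23.5, 23.4], [207.0, 302.5, 336.5, 22.0, 22.0], [210.0, 302.5, 336.5, 20.3, 20.2], [213.0, 302.5, 303.5, 18.6, 18.2], [216.0, 291.5, 348.5, 23.2, 23.6], [219.0, 289.5, 349.5, 23.4, 23.3], [222.0, 287.5, 351.5, 24.0, 23.8], [225.0, 287.5, 351.5, 23.4, 23.2], [228.0, 287.5, 352.5, 23.0, 23.6], [231.0, 286.5, 352.5, 23.6, 23.4], [234.0, 286.5, 352.5, 23.6, 23.5], [237.0, 287.5, 351.5, 23.2, 23.0], [240.0, 287.5, 351.5, 23.7, 23.5], [243.0, 288.5, 350.5, 23.7, 23.5], [246.0, 289.5, 349.5, 23.9, 23.7], [249.0, 292.5, 347.5, 23.2, 23.6], [252.0, 293.5, 345.5, 23.9, 23.7]]
[ 0.59007227 -0.23263938  0.33008543] [-0.48081874  0.48086937  0.5184671  -0.51843017]
```

```bash
cat > m2.py <<'E'
from h import *
q=quat(np.radians(4.28),0)
def L(f): return cv2.cvtColor(cv2.imread('pics/'+f),cv2.COLOR_BGR2RGB)
def clipm(f,p,dz=.1036):
    pose=(np.array(p),q); P,pts=gold(L(f),pose,p[2]-dz)
    k=pts[:,1]>=(pts[:,1].min()+20); 
    c,d,E=clip_edges(P[k],pts[k],pose,p[2]-dz); return (c-pose[0][:2])*1000, np.median(np.abs(d-24))
for dz in (.1006,.1036,.1066):
  print(dz,[clipm(f,p,dz) for f,p in (('w2.png',[.5811,.2234,.1256]),('w3.png',[.5806,.2233,.33]),('w4.png',[.5901,-.2326,.3301]))])
pose=(np.array([.5901,-.2326,.3301]),q)
for z,r,s in ((.088,.019,-1),(.070,.034,1)): print(z,circ_edges(L('w4.png'),pose,[322.5,124.5],z,r,sgn=s))
E
python3 m2.py
python3 - <<'E'
from h import *
q=quat(np.radians(4.28),0)
bot.move_linear([.514,-.2355,.27],.15,q); bot.wait(.2)
_,p=shot('wrist','w5.png'); print(p,bot.read_clock())
cv2.imwrite('pics/w5c.png',cv2.resize(cv2.imread('pics/w5.png')[130:330,220:420],(600,600),interpolation=cv2.INTER_CUBIC))
shot('scene','s5.png');shot('top','t5.png')
E
```

```text
(array([ 0.51488354, -0.23567963,  0.27049441]), array([-0.48042848,  0.48129846,  0.51854859, -0.51831229])) 11.5667Traceback (most recent call last):
  File "m2.py", line 9, in <module>
    print(dz,[clipm(f,p,dz) for f,p in (('w2.png',[.5811,.2234,.1256]),('w3.png',[.5806,.2233,.33]),('w4.png',[.5901,-.2326,.3301]))])
              ~~~~~^^^^^^^^
  File "m2.py", line 5, in clipm
    pose=(np.array(p),q); P,pts=gold(L(f),pose,p[2]-dz)
                                ~~~~^^^^^^^^^^^^^^^^^^^
  File "h.py", line 34, in gold
    return px2plane('wrist',pts,z,pose)[:,:2],pts
           ~~~~~~~~^^^^^^^^^^^^^^^^^^^^
  File "h.py", line 18, in px2plane
    n=cv2.undistortPoints(np.array(uv,float).reshape(-1,1,2),K,np.array([k1,0,0,0.])).reshape(-1,2)
      ~~~~~~~~~~~~~~~~~~~^^^^^^^^^^^^^^^^^^^^^^^^^^^^^^^^^^^^^^^^^^^^^^^^^^^^^^^^^^^^
cv2.error: OpenCV(4.12.0) /io/opencv/modules/calib3d/src/undistort.dispatch.cpp:347: error: (-215:Assertion failed) CV_IS_MAT(_src) && CV_IS_MAT(_dst) && (_src->rows == 1 || _src->cols == 1) && (_dst->rows == 1 || _dst->cols == 1) && _src->cols + _src->rows - 1 == _dst->rows + _dst->cols - 1 && (CV_MAT_TYPE(_src->type) == CV_32FC2 || CV_MAT_TYPE(_src->type) == CV_64FC2) && (CV_MAT_TYPE(_dst->type) == CV_32FC2 || CV_MAT_TYPE(_dst->type) == CV_64FC2) in function 'cvUndistortPointsInternal'
```

View pics/w5c.png

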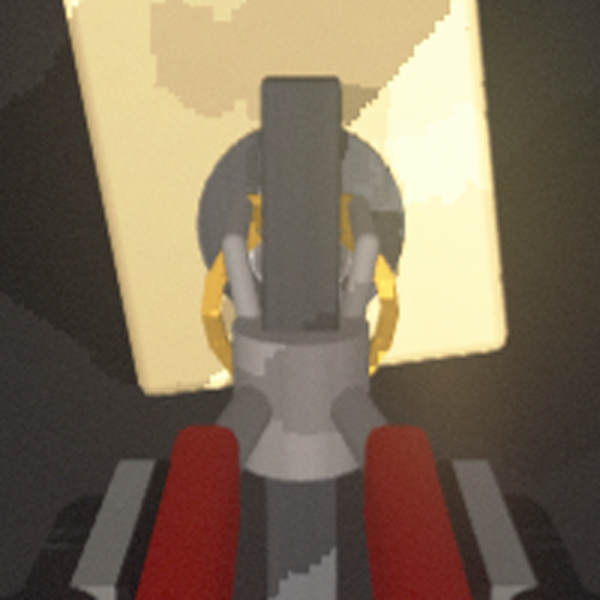

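```bash
python3 - <<'E'
from h import *
im=cv2.cvtColor(cv2.imread('pics/w2.png'),cv2.COLOR_BGR2RGB); print(im[232,286:302].tolist())
im=cv2.cvtColor(cv2.imread('pics/w4.png'),cv2.COLOR_BGR2RGB); print(im[232,284:300].tolist())
E
sed -i 's/(s\[...,0\]>90)&(s\[...,0\]-s\[...,2\]>60)&(s\[...,1\]>0.5\*s\[...,0\])&(s\[...,2\]<0.45\*s\[...,0\])/(s[...,0]>90)\&(s[...,0]-s[...,2]>40)\&(s[...,1]>0.5*s[...,0])\&(s[...,2]<0.6*s[...,0])/' h.py
python3 m2.py
python3 - <<'E'
import cv2,numpy as np
a=cv2.imread('pics/s5.png')[170:310,160:310];b=cv2.imread('pics/t5.png')[200:320,340:460]
cv2.imwrite('pics/st5.png',np.hstack([cv2.resize(a,(400,373),interpolation=3),cv2.resize(b,(373,373),interpolation=3)]))
E
```

```text
[[112, 162, 241], [251, 231, 174], [254, 241, 138], [255, 250, 148], [255, 251, 150], [255, 251, 150], [255, 252, 153], [224, 209, 205], [96, 143, 229], [79, 137, 235], [81, 144, 242], [106, 155, 238], [218, 215, 230], [241, 235, 238], [246, 243, 242], [248, 246, 245]]
[[47, 45, 42], [49, 44, 44], [49, 46, 43], [178, 137, 61], [202, 157, 66], [206, 159, 68], [206, 158, 68], [204, 155, 66], [198, 153, 64], [129, 104, 56], [64, 57, 46], [48, 45, 44], [41, 38, 35], [42, 37, 35], [111, 107, 104], [137, 131, 126]]
0.1006 [(array([-3.27258722,  1.94160186]), np.float64(1.25)), (array([-3.95286507,  0.36587482]), np.float64(1.0)), (array([-3.90056121,  0.30991752]), np.float64(0.75))]
0.1036 [(array([-2.3688367 ,  1.70329008]), np.float64(1.25)), (array([-2.53148806,  0.33142643]), np.float64(0.6999999999999993)), (array([-2.4909126 ,  0.37046146]), np.float64(0.3999999999999986))]
0.1066 [(array([-1.48127564,  1.45739791]), np.float64(1.25)), (array([-1.37384656,  0.35614114]), np.float64(0.4499999999999993)), (array([-1.49753937,  0.4214618 ]), np.float64(0.3000000000000007))]
0.088 (array([ 0.51244793, -0.23532618]), np.float64(0.01841721155307426), np.float64(0.00015067434267687467), np.int64(72))
0.07 (array([ 0.51239196, -0.23535612]), np.float64(0.033779022796692496), np.float64(0.00016639415249454503), np.int64(63))
```

View pics/st5.png

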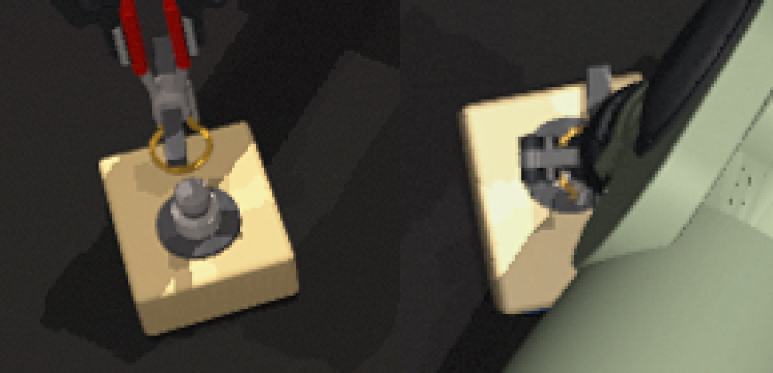

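```bash
cat > m3.py <<'E'
from h import *
import sys
f,clipz=sys.argv[1],float(sys.argv[2]); rect=[int(a) for a in sys.argv[3:7]]
im=cv2.cvtColor(cv2.imread('pics/'+f),cv2.COLOR_BGR2RGB).astype(int)
x,y,w,h=rect; s=im[y:y+h,x:x+w]
m=(s[...,0]>90)&(s[...,2]<.45*s[...,0])&(s[...,1]>.5*s[...,0])
pts=np.argwhere(m)[:,::-1]+[x,y]
for z in (clipz-.003,clipz,clipz+.003):
    c,d=ring(px2plane('scene',pts,z)[:,:2]); print('clip',len(pts),z,c.round(4),(d*1000).round(1))
# stub in scene: edge-based circle fits
import h
h_proj=h.proj
o,pp=h.px2plane,h.proj
h.px2plane=lambda cam,uv,z,pose=None:o('scene',uv,z); h.proj=lambda cam,P,pose=None:pp('scene',P)
im0=cv2.cvtColor(cv2.imread('pics/scene0.png'),cv2.COLOR_BGR2RGB)
uv=pp('scene',[[.5124,-.2353,.07]])[0]; print(uv)
for z,r,sg in ((.07,.034,1),(.088,.019,-1),(.1115,.014,-1)): print('stub',z,h.circ_edges(im0,None,pp('scene',[[.5124,-.2353,z]])[0],z,r,sgn=sg))
E
python3 m3.py s5.png .167 205 205 50 40
```

```text
clip 130 0.164 [ 0.514 -0.237] [18.6 21.7 26. ]
clip 130 0.167 [ 0.5164 -0.2366] [18.6 21.6 25.9]
clip 130 0.17 [ 0.5188 -0.2362] [18.5 21.5 25.7]
[234.56299043 251.22861956]
stub 0.07 (array([ 0.51710415, -0.23626044]), np.float64(0.03459376544449987), np.float64(0.0005774241315351474), np.int64(62))
stub 0.088 (array([ 0.51505534, -0.23703342]), np.float64(0.018976673622998298), np.float64(0.000416011729085463), np.int64(49))
stub 0.1115 (array([ 0.51858   , -0.23603049]), np.float64(0.011948357969248766), np.float64(0.0003217859559705317), np.int64(41))
```

Scene and wrist agree: the clip is centred over the stub to within ~0.5 mm (scene: clip [.5164,-.2366] vs stub ≈[.516,-.2365]). Descending gently, watching force.

```bash
python3 - <<'E'
from h import *
q=quat(np.radians(4.28),0)
print(bot.read_ft_force(),bot.read_gripper_width())
print(bot.move_linear([.5143,-.2357,.225],.06,q,until_force=4),bot.read_position(),bot.read_ft_force())
print(bot.move_linear([.5143,-.2357,.196],.03,q,until_force=3),bot.read_position(),bot.read_ft_force(),bot.read_moment())
bot.wait(.3); print([np.round(bot.read_position(),4).tolist() for _ in range(3)],bot.read_ft_force(),bot.read_gripper_width(),bot.read_clock())
shot('scene','s6.png');shot('wrist','w6.png')
a=cv2.imread('pics/s6.png')[200:290,185:285];b=cv2.imread('pics/w6.png')[130:330,220:420]
cv2.imwrite('pics/sw6.png',np.hstack([cv2.resize(a,(440,396),interpolation=3),cv2.resize(b,(360,396),interpolation=3)]))
E
python3 m3.py s6.png .0925 205 215 55 50 | head -3
```

```text
[ 0.35174001 -0.53961214 -2.32431602] 0.4373101444926022
False [ 0.51452793 -0.23584501  0.22530221] [ 0.35528839 -0.24520472 -1.42657714]
False [ 0.51445193 -0.23580339  0.19622017] [-0.73200971  0.18934188 -1.12175785] [ 0.00781232 -0.05044158 -0.00092797]
[[0.5143, -0.2358, 0.1961], [0.5143, -0.2358, 0.1961], [0.5143, -0.2358, 0.1961]] [-0.41109939  0.6483595  -2.24519305] 0.44242791960200595 13.9833
clip 89 0.0895 [ 0.5135 -0.2369] [19.2 22.1 25.2]
clip 89 0.0925 [ 0.5157 -0.2366] [19.1 22.  25.1]
clip 89 0.0955 [ 0.5179 -0.2362] [19.1 21.9 25. ]
```

View pics/sw6.png

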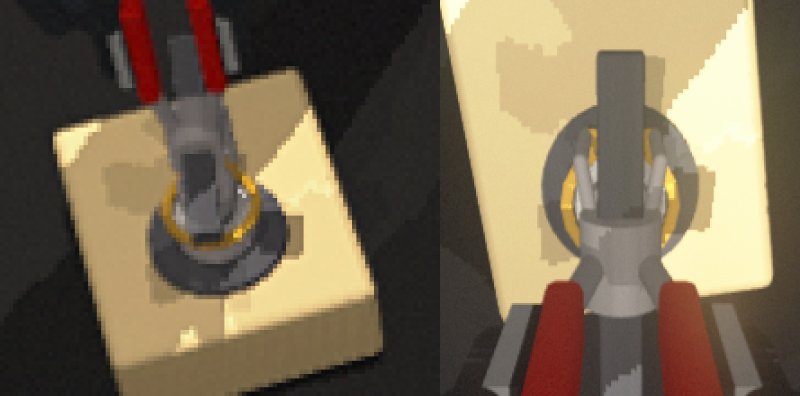

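The clip encircles the groove, with the gap visible all round, and the force still equals the carried weight, so nothing is touching. Handing in.

```bash
python3 - <<'E'
from cell import bot
print(bot.read_ft_force(),bot.read_gripper_width()); bot.close_job()
E
```

```text
[ 0.29343536  0.39310565 -0.96226251] 0.4410422513891995
the job is handed in; nothing more can be done
```

The job is handed in: the pliers came out of the larger rack by the red handles, squeezed with a 50 N grip. The spread clip was lowered over the stub and is being held around the groove. It took about 14 s of the 51 s allowed.

Last checks:
- **Contact:** the wrist force stayed close to the weight of the pliers (about 1 to 2.3 N down), and neither descent move tripped its force stop. Nothing suggests the clip touches the stub.
- **Squeeze:** the gripper reads 0.44. Taken in proportion to the 85 mm opening, that is about 37 mm, slightly under the 40 mm expected at the handle stop. The pictures show the handles parallel and the ring at its 48 mm spread size.
- **Centring:** the last scene picture puts the clip about 0.5 mm from the stub axis. The wrist camera agreed within about 0.5 mm from just above the stub.
- **Height:** I set this from the grasp geometry, placing the clip centre at 92.5 mm. The camera views at hover supported it, to roughly ±1.5 mm. It was not measured directly at the groove.

Three measurements disagreed:
- **Stub position:** the scene and wrist cameras differ by about 4 mm in absolute x, so I relied on clip-to-stub differences within each camera.
- **Clip size:** the wrist-camera fit of the clip alone slightly favoured a clip about 3 mm lower. The scene camera contradicted this, so I kept the geometric value.
- **Stub top:** edge fits on the top of the stub were poor, so I left them out.

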